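# Draw out and lock the support leg of the stick-holder stand

## Task

Set up the stick-holder stand: take the green spacer block out of its seat in front of the sliding leg, stand it upright in the green-tagged slot of the rack and let go of it. Then take hold of the leg's crossbar, draw the sprung leg out until its red pointer is level with the blue mark, and, still holding the crossbar there, slide the orange cam lever along the crossbar fully home against its black end stop; the lever must not be moved while the leg is off the mark. Finish still holding the crossbar at the mark, never letting the leg spring back, and leave the other blocks and the glass flask where they are.

Things in the scene. Friction and masses are not known exactly. Their poses are not given: they have to be found in the camera images.
- stand: White stand, fixed. Origin: underside of its base, on the leg's centre line. Leg is drawn out along its -x (to the robot); its y runs along the crossbar. Base 250 mm wide, 12 mm thick, x = -130 to 260 mm. Housing x = 110 to 260 mm, 76 mm high; cups with sticks on it to 168 mm high. Grey block seat: centre x = -20, y = 0, inside 36 x 52 mm, rim 26 mm above the table.
- leg (a joint): How far the leg is drawn out, m: 0 (in) to 0.150. A spring pulls it in (3 N at 0, 6.5 N at 0.13), so it returns to 0 when let go. The leg is a U: two 18 mm steel tubes at y = +/-85 mm of the stand, 50 mm up, joined by an aluminium crossbar. While the green block is in its seat the crossbar strikes it at 0.054, short of the mark.
- leg_grip (a point): Point inside the crossbar to grip from above, 56 mm above the table, 45 mm to the stand's -y of the leg's centre; axes as the stand. Crossbar: 14 mm thick (stand's x), 34 to 74 mm above the table, along the stand's y; free from 75 to 12 mm on the -y side of the leg's centre beside the open lever. Fingers go before and behind it (48 mm free behind at the start).
- leg_pointer (a point): Red pointer on the crossbar's +y end, 100 mm from the leg's centre, 20 mm above the table, over the yellow scale; at the same stand x as the crossbar's centre line. Moves with the leg.
- mark: Blue length mark, fixed on the stand's scale: 22 mm long across the scale (stand's y), 6 mm wide (14 mm at its outer end), to 20 mm high; 117 mm to the stand's +y of the leg's centre. Origin: its underside, 12 mm above the table; axes as the stand. The leg is at the mark when the pointer has the same x as this origin in the stand's frame (joint leg then reads 0.075 to 0.130).
- lever (a joint): Orange cam lever's place along the crossbar, m: 0 open (starts at 0 to 0.006), 0.045 fully closed at its end stop. Slides to the stand's +y. Friction 2.5 N, no spring: stays where left. To close it push its -y face, for instance with the flanks of the fingers astride the crossbar.
- lever_c (a point): Centre of the orange lever's block, 57 mm above the table: 60 mm (stand's x, astride the crossbar) x 24 mm (y) x 42 mm high, with a small flap on top to 85 mm above the table. Rides on the leg.
- block_green_c (a point): Centre of the loose green spacer block, about 110 g: 28 mm (its x) x 44 mm (its y) x 64 mm high (z), upright in the stand's seat, underside 12 mm and top 76 mm above the table. Grip it across the 28 mm, above the seat's rim.
- slot_green: Green-tagged slot, an open aluminium pocket fixed on the rack, tag on its -x side. Origin: centre of its underside, 4 mm above the table. Inside 36 mm (its x) x 52 mm (its y); floor 6 mm, rim 20 mm above its origin; walls 6 mm. Three slots in a row along y, 85 mm apart, in any order. The block goes in with its x along the slot's x, either way round.
- block_red_c (a point): Centre of the red block, same size as the green one, standing in the red slot; leave alone.
- block_black_c (a point): Centre of the black block, same size as the green one, standing in the black slot; leave alone.
- flask: Glass flask with a red cap, 64 mm across, 110 mm high; origin at the centre of its underside; leave alone.

How it is judged:
By the outcome, as a careful person would: the job done as asked, in the order asked, and still so for the second after the job is handed in, while the arm keeps its last pose, push and grip.
It also fails if it takes over 61 s, if anything falls off the work surface, if the arm or the gripper's body presses on something with over 40 N, if the wrist force passes 120 N, or if a joint passes its speed limit or range.

## Robot

A 7-joint arm with a two-finger parallel gripper is mounted at the origin on the work surface. World frame = base frame: x ahead of the robot, y to its left, z up, the work surface at z = 0. Lengths are in m, angles in rad, forces in N, time in s.
With the tool pointing down it reaches from about 0.4 to 0.875 m from the base axis. Payload 6.5 kg.
Tool frame: the origin (TCP) lies on the centre line of the jaws, within the pads' length; the fingertips stand 11 mm ahead of it and the grasp point (between the pads) lies 8 mm behind it; z points along the fingers, y is the line along which they close (so a half turn about z gives the same grasp; the last joint's range is limited). The gripper opens to 88 mm and grips with 3 to 60 N. Pads are 18 mm wide; open, the fingers measure 123 mm over their backs; the gripper's body (75 mm by 187 mm) begins 45 mm behind the grasp point.
Start: joints at [-1.202, 0.536, -0.004, 1.538, 0.003, 1.067, -0.071], TCP at [0.274, 0.59, 0.25] pointing down, gripper open.
Joint ranges: [-2.7, 2.7], [-0.37, 2.16], [-1.27, 1.26], [0.24, 2.4], [-1.31, 4.45], [0.19, 1.91], [-2.76, 2.76]. Speed limits (rad/s): [2.39, 2.39, 3.14, 3.14, 3.14, 3.14, 3.14].

## Interface

Orientations are given as a rotation vector (axis times angle).
In Python, from cell import robot, optics, workorder gives the robot as it stands.
- The arm moves only by the shell command python3 -m pendant 'ROWS' [FORCE]. ROWS is JSON, a list of rows, each a list of 5 numbers: the gripper's target within -1 to 1 (fully open at 1, half-way at 0, shut at -1), then the shift along the tool's x, y, z in m, then the turn about the tool's z in rad. In form: [[hand, x, y, z, roll], ...]. A call has exactly 10 rows; each row shifts and turns the commanded pose from where the row before left it, along the tool's axes as they then stand; what a row does not reach is not made up. A row lasts 1/8 s, in which the tool goes at most 62.5 mm and 10.7 degrees, less where a joint would pass 70% of its speed; a pose out of reach is approached as far as the arm can. A call is refused whole if a number of a shift passes 0.0625 or a number of a turn 0.188, either way. A call with a gripper value outside its range is refused whole. The fingers move at their own pace and stop on an object; FORCE is the grip in N (left out, the last holds). Time passes only in rows, so rows that do not move let the fingers close, or fill a call up. It gives the time, the measured TCP pose, the force, the opening and the grip force at its end, in the units of the state.
- robot.state(): the state, without advancing time (a new reading comes with each control period).
- optics.snapshot(name): name is "scene" or "top" or "wrist"; returns a dict with "pixels" (384x512x3 uint8, blue, green, red), "depth" (384x512 float32, m along the optical axis (not along the pixel's ray), 0 where there is no reading), "fovy" (degrees; the focal length in pixels is half the picture's height over the tangent of half this angle, whatever the lens; pixels are square), "cx", "cy" (the principal point, pixels), "dist_coeffs" ([k1, k2, p1, p2, k3] as OpenCV has them; the pictures are not rectified), "extrinsics" (4x4, takes a point from camera to world coordinates); the wrist camera has in their place "hand_eye" (4x4, takes a point from camera to tool coordinates, whose origin is the TCP and whose axes are the flange's). Camera axes: x right, y up, looking along -z (the intrinsics and any distortion apply to the point x, -y, -z); pixel columns grow to the right and rows downward; lengths in m; the calibration is good to about 2 mm. A picture is of the moment at which its call begins: read the wrist's pose just before it.
- workorder.job_done(): hands the job in; it is judged then, once.
The state is a dict: "t": time; "joints": joint angles; "joint_velocities": joint speeds; "joint_efforts": joint torques, N m; "tool_pos": TCP position; "tool_rot": TCP orientation; "ft_force": force on the tool from outside, world axes, zero at the start; "wrist_torque": the same for the moment, N m; "grip_width": finger opening in m; "grip_force": force on a finger pad.
Only numpy, scipy, OpenCV 4.12 (cv2) and the standard library are available. Lean on these libraries where they do the work, as an engineer would, in place of code of your own. Each camera call takes 0.05 s, during which the arm holds its last target. There are 200 camera calls.

## Working session

There is one attempt and no reset: what is moved stays moved. The work goes in short steps, Python scripts to look and compute and a shell command to move; the robot and the scene stay as the last step left them, time stands still between calls to the robot, and variables do not carry over. Pictures are saved under pics/ and viewed, at most 10 in all, crops included, and the job is handed in when it is done.

```bash
ls; mkdir -p pics
cat > h.py <<'E'
import numpy as np, cv2
from scipy.spatial.transform import Rotation as R
from cell import robot, optics, workorder
def snap(name, png=None):
    s=robot.state(); d=optics.snapshot(name)
    T=np.eye(4); T[:3,:3]=R.from_rotvec(s['tool_rot']).as_matrix(); T[:3,3]=s['tool_pos']
    d['T']=T@np.array(d['hand_eye']) if name=='wrist' else np.array(d['extrinsics'])
    f=192/np.tan(np.radians(d['fovy'])/2)
    d['K']=np.array([[f,0,d['cx']],[0,f,d['cy']],[0,0,1]]); d['D']=np.array(d['dist_coeffs'],float)
    if png: cv2.imwrite('pics/'+png,d['pixels'])
    return d
def rays(d,uv):
    p=cv2.undistortPoints(np.array(uv,float).reshape(-1,1,2),d['K'],d['D']).reshape(-1,2)
    return np.c_[p[:,0],-p[:,1],-np.ones(len(p))]
def onplane(d,uv,z):
    v=rays(d,uv)@d['T'][:3,:3].T; o=d['T'][:3,3]
    return o+v*((z-o[2])/v[:,2])[:,None]
def cloud(d):
    vv,uu=np.mgrid[:384,:512]; r=rays(d,np.c_[uu.ravel(),vv.ravel()])
    P=(r*d['depth'].reshape(-1,1))@d['T'][:3,:3].T+d['T'][:3,3]
    P[d['depth'].ravel()==0]=np.nan
    return P.reshape(384,512,3)
E
python3 - <<'E'
from h import *
s=robot.state(); print(s)
a=snap('scene');b=snap('top');
cv2.imwrite('pics/a.png',a['pixels']);cv2.imwrite('pics/b.png',b['pixels'])
for d in(a,b): print(d['T'].round(3).tolist(),d['fovy'],d['D'])
E
```

```text
pics
{'t': 0.0, 'joints': array([-1.20222388,  0.53715377, -0.004449  ,  1.53880511,  0.00259029,
        1.06730401, -0.07117959]), 'joint_velocities': array([-0.00059041,  0.00190996, -0.00200126, -0.00087883,  0.00018381,
       -0.00016465, -0.00134553]), 'joint_efforts': array([ 8.57783903e-05, -5.70971560e+01,  9.90868695e-01, -2.51599252e+01,
       -5.62081207e-02,  1.79151655e-02,  1.65244569e-04]), 'tool_pos': array([0.2735486 , 0.58901268, 0.24887351]), 'tool_rot': array([-6.77370274e-01, -3.06743925e+00,  2.58420200e-03]), 'ft_force': array([0.20541373, 0.16735009, 0.07383258]), 'wrist_torque': array([ 0.02858736, -0.01107608, -0.02988112]), 'grip_force': 0.0, 'grip_width': 0.0878629106075174}
[[0.892, -0.235, 0.387, 0.963], [0.452, 0.496, -0.742, -0.67], [-0.018, 0.836, 0.548, 0.575], [0.0, 0.0, 0.0, 1.0]] 57.51495368147486 [-0.027914  0.        0.        0.        0.      ]
[[0.007, 0.995, -0.1, 0.487], [-1.0, 0.009, 0.015, 0.052], [0.016, 0.1, 0.995, 0.951], [0.0, 0.0, 0.0, 1.0]] 52.02283147438088 [0.03011472 0.         0.         0.         0.        ]
```

View pics/b.png

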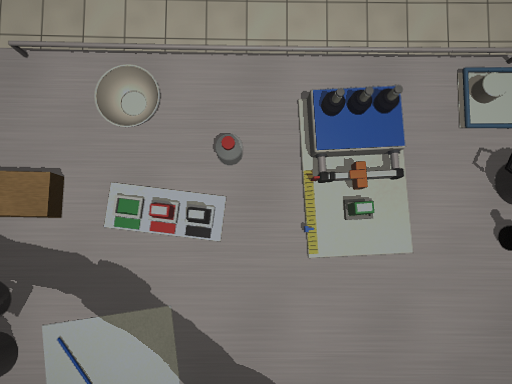

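View pics/a.png

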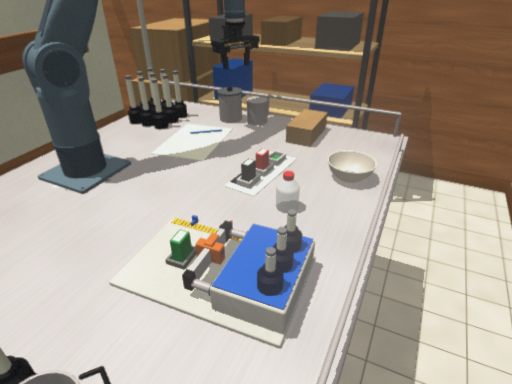

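The top view shows the stand at right: green block near (360,208), lever (358,175), blue mark (308,229) and scale near x≈311. The rack is at left, with the green slot at (128,206), red at (161,211), black at (199,215) and the flask at (228,147).

Run:
```python
from h import *
b=snap('top'); hsv=cv2.cvtColor(b['pixels'],cv2.COLOR_BGR2HSV); P=cloud(b)
def m(lo,hi,box,z,n):
    k=cv2.inRange(hsv,lo,hi); q=np.zeros_like(k); x0,y0,x1,y1=box; q[y0:y1,x0:x1]=k[y0:y1,x0:x1]
    v,u=np.nonzero(q); 
    if len(u)<4: print(n,'none');return
    r=cv2.minAreaRect(np.c_[u,v].astype(np.float32)); bx=onplane(b,cv2.boxPoints(r),z)
    print(n,len(u),'px',np.round(r[0],1),'ctr',bx.mean(0).round(4),'sides',np.linalg.norm(bx[1]-bx[0]).round(4),np.linalg.norm(bx[2]-bx[1]).round(4),'ang',np.degrees(np.arctan2(*(bx[1]-bx[0])[[1,0]])).round(1),'medz',np.nanmedian(P[v,u,2]).round(3))
m((20,120,80),(35,255,255),(295,160,325,260),.013,'scale')
m((105,100,50),(130,255,255),(298,215,322,240),.02,'mark')
m((5,140,80),(18,255,255),(340,155,375,195),.078,'lever')
m((45,60,30),(85,255,255),(340,190,380,225),.076,'block')
m((45,60,30),(85,255,255),(110,190,145,217),.010,'slotgreenfloor')
m((45,60,30),(85,255,255),(110,215,145,232),.006,'tag')
m((0,120,50),(5,255,255),(305,165,330,190),.02,'pointer')
m((105,120,60),(130,255,255),(300,80,410,155),.078,'housing')
c=cv2.resize(b['pixels'][80:264,290:420],None,fx=4,fy=4,interpolation=cv2.INTER_CUBIC)[:600]
e=cv2.resize(b['pixels'][175:250,95:235],None,fx=4,fy=4,interpolation=cv2.INTER_CUBIC)
o=np.zeros((600,800,3),np.uint8); c=cv2.resize(b['pixels'][130:264,295:420],None,fx=4,fy=4,interpolation=cv2.INTER_CUBIC)
o[:c.shape[0],:c.shape[1]]=c
e=e[:, :]; o2=cv2.resize(e,(300,161)); o[:161,500:]=o2
cv2.imwrite('pics/c.png',o)
```

```text
scale 561 px [310.2 211.9] ctr [ 0.549  -0.1011  0.013 ] sides 0.0199 0.1971 ang -85.7 medz 0.013
mark 34 px [308.5 228.5] ctr [ 0.5082 -0.0957  0.02  ] sides 0.0213 0.0118 ang -89.5 medz 0.03
lever 313 px [357.6 174.2] ctr [ 0.6295 -0.1978  0.078 ] sides 0.038 0.0582 ang -84.5 medz 0.08
block 135 px [360.8 207.8] ctr [ 0.5541 -0.2039  0.076 ] sides 0.0565 0.0289 ang -83.1 medz 0.075
slotgreenfloor 303 px [127.6 206.3] ctr [0.5578 0.334  0.01  ] sides 0.0354 0.0481 ang -4.6 medz 0.01
tag 253 px [126.6 222.5] ctr [0.5196 0.3359 0.006 ] sides 0.0235 0.0596 ang -4.6 medz 0.008
pointer 25 px [316. 178.] ctr [ 0.6289 -0.1145  0.02  ] sides 0.0144 0.0097 ang -89.5 medz 0.062
housing 3713 px [358.4 117.5] ctr [ 0.7605 -0.2017  0.078 ] sides 0.2034 0.1394 ang -86.5 medz 0.08
```

View pics/c.png

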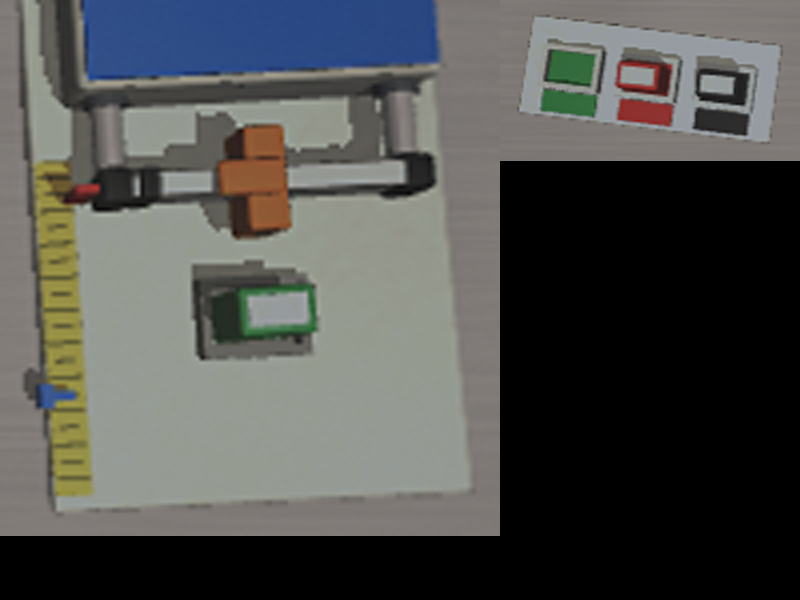

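The crop shows the block upright in its seat with its white top near full-image (365,208). The lever sits mid-crossbar, and the pointer is at scale top, (316,178). The stand's yaw is about +4°. I'll go above the block.

```bash
python3 -m pendant '[[0,-0.037,-0.038,0,0],[0,-0.037,-0.038,0,0],[0,-0.037,-0.038,0,0],[0,-0.037,-0.038,0,0],[0,-0.037,-0.038,0,0],[0,-0.037,-0.038,0,0],[0,-0.037,-0.038,0,0],[0,-0.037,-0.038,0,0],[0,-0.037,-0.038,0,0],[0,-0.037,-0.038,0,0]]' 20; python3 -m pendant '[[0,-0.037,-0.038,0,0],[0,-0.037,-0.038,0,0],[0,-0.037,-0.038,0,0],[0,-0.037,-0.038,0,0],[0,-0.037,-0.038,0,0],[0,-0.037,-0.038,0,0],[0,0,0,0,0.178],[0,0,0,0,0.178],[0,0,0,0,0.178],[0,0,0,0,0.178]]'; python3 -m pendant '[[0,0,0,0,0.178],[0,0,0,0,0.178],[0,0,0,0,0],[0,0,0,0,0],[0,0,0,0,0],[0,0,0,0,0],[0,0,0,0,0],[0,0,0,0,0],[0,0,0,0,0],[0,0,0,0,0]]'
cat >> h.py <<'E'
def need(target,yaw=None):
    "tool-frame shift from measured TCP to world target; roll for tool y at yaw deg"
    s=robot.state(); M=R.from_rotvec(s['tool_rot']).as_matrix()
    print('tcp',np.round(s['tool_pos'],4),'tooly',np.degrees(np.arctan2(M[1,1],M[0,1])).round(2),'shift',np.round(M.T@(np.array(target)-s['tool_pos']),4), 'F',s['ft_force'].round(1),'w',s['grip_width'].round(4),'gf',round(s['grip_force'],1),'t',round(s['t'],2))
    if yaw is not None:
        a=np.degrees(np.arctan2(M[1,1],M[0,1])); print('roll',np.radians((a-yaw+90)%180-90).round(4))
E
python3 - <<'E'
from h import *
d=snap('wrist','w1.png'); need([.555,-.208,.25],4)
print(d['T'].round(3).tolist(),d['fovy'])
E
```

```text
t: 1.4
tool_pos: [0.4496, 0.0874, 0.2498]
tool_rot: [0.677, 3.067, 0.0]
ft_force: [0.3, -0.2, 0.4]
grip_width: 0.0441
grip_force: 0.0
t: 2.65
tool_pos: [0.5544, -0.2111, 0.2494]
tool_rot: [-1.712, -2.634, 0.0]
ft_force: [-0.1, -0.3, 1.1]
grip_width: 0.0444
grip_force: 0.0
t: 3.9
tool_pos: [0.5547, -0.2113, 0.2497]
tool_rot: [2.144, 2.296, -0.0]
ft_force: [0.8, -0.1, -0.2]
grip_width: 0.0438
grip_force: 0.0Traceback (most recent call last):
  File "<stdin>", line 2, in <module>
  File "h.py", line 26, in need
    print('tcp',np.round(s['tool_pos'],4),'tooly',np.degrees(np.arctan2(M[1,1],M[0,1])).round(2),'shift',np.round(M.T@(np.array(target)-s['tool_pos']),4), 'F',s['ft_force'].round(1),'w',s['grip_width'].round(4),'gf',round(s['grip_force'],1),'t',round(s['t'],2))
                                                                                                                                                                                          ^^^^^^^^^^^^^^^^^^^^^
AttributeError: 'float' object has no attribute 'round'
```

View pics/w1.png

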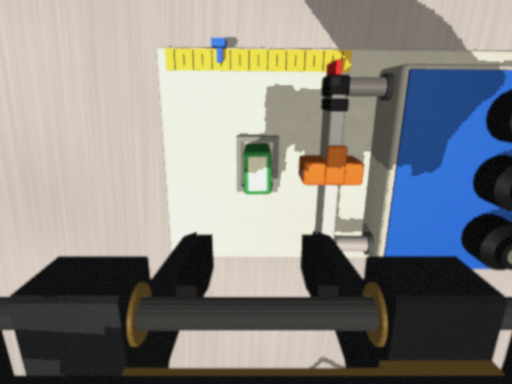

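The wrist view shows the whole stand: the block's white top at (258,179), mark bar at (220,50), pointer at (337,67), lever at (332,168), and the scale along rows 48–72. I'll measure all of it now.

```bash
sed -i "s/s\['grip_width'\].round(4)/round(float(s['grip_width']),4)/" h.py
python3 - <<'E'
from h import *
b=snap('wrist'); hsv=cv2.cvtColor(b['pixels'],cv2.COLOR_BGR2HSV); P=cloud(b)
def m(lo,hi,box,z,n):
    k=cv2.inRange(hsv,lo,hi); q=np.zeros_like(k); x0,y0,x1,y1=box; q[y0:y1,x0:x1]=k[y0:y1,x0:x1]
    v,u=np.nonzero(q); 
    if len(u)<4: print(n,'none');return
    r=cv2.minAreaRect(np.c_[u,v].astype(np.float32)); bx=onplane(b,cv2.boxPoints(r),z)
    c=bx.mean(0)
    print(n,len(u),'px',np.round(r[0],1),'ctr',c.round(4),'sides',np.linalg.norm(bx[1]-bx[0]).round(4),np.linalg.norm(bx[2]-bx[1]).round(4),'ang',np.degrees(np.arctan2(*(bx[1]-bx[0])[[1,0]])).round(1),'medz',np.nanmedian(P[v,u,2]).round(4))
    return c
m((20,120,80),(35,255,255),(150,40,360,80),.012,'scale')
m((105,100,50),(130,255,255),(205,30,235,70),.02,'mark')
m((5,140,80),(18,255,255),(290,140,370,190),.078,'lever')
m((45,60,30),(85,255,255),(235,130,280,200),.076,'blockall')
m((0,0,130),(180,60,255),(246,164,270,194),.076,'blockwhite')
m((0,150,60),(4,255,255),(325,50,350,80),.02,'pointer')
m((105,120,60),(130,255,255),(380,60,512,280),.076,'housing')
k=cv2.inRange(hsv,(105,120,60),(130,255,255)); v,u=np.nonzero(k[70:255,380:]) 
need([.555,-.208,.25],4)
o=np.hstack([cv2.resize(b['pixels'][25:85,195:245],None,fx=6,fy=6,interpolation=cv2.INTER_CUBIC),cv2.resize(b['pixels'][25:85,310:360],None,fx=6,fy=6,interpolation=cv2.INTER_CUBIC)])
cv2.imwrite('pics/w2.png',o)
E
```

```text
scale 3634 px [258.4  59.3] ctr [ 0.5494 -0.1002  0.012 ] sides 0.0218 0.1975 ang 88.5 medz 0.0127
mark 206 px [218.   49.5] ctr [ 0.5065 -0.0944  0.02  ] sides 0.0145 0.0222 ang 3.9 medz 0.0307
lever 1859 px [331. 165.] ctr [ 0.6264 -0.1973  0.078 ] sides 0.0592 0.0378 ang 3.9 medz 0.0783
blockall 756 px [257. 168.] ctr [ 0.555  -0.2059  0.076 ] sides 0.0268 0.0501 ang 3.9 medz 0.0747
blockwhite 510 px [258.5 178.5] ctr [ 0.5571 -0.216   0.076 ] sides 0.0296 0.0205 ang 93.5 medz 0.0763
pointer 153 px [334.5  68. ] ctr [ 0.6305 -0.104   0.02  ] sides 0.0137 0.014 ang 3.9 medz 0.0631
housing 17416 px [457.5 165.3] ctr [ 0.7523 -0.1985  0.076 ] sides 0.1983 0.1114 ang 93.4 medz 0.0797
tcp [ 0.5547 -0.2113  0.2497] tooly 3.9 shift [ 0.0032  0.0006 -0.0003] F [-0.5 -0.6 -0.2] w 0.0441 gf 0.0 t 4.0
roll -0.0018
```

View pics/w2.png

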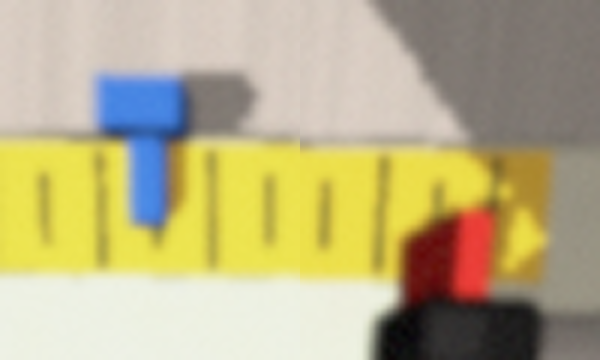

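The crop shows the blue mark's narrow bar at about (219.8,55) and the pointer's red tip at about (387,230) in the crop. The gap between block and lever is tight, so I'll check both from depth before descending.

Run:
```python
from h import *
b=snap('wrist'); P=cloud(b); hsv=cv2.cvtColor(b['pixels'],cv2.COLOR_BGR2HSV)
c,s=np.cos(np.radians(3.7)),np.sin(np.radians(3.7)); Rm=np.array([[c,s],[-s,c]])
def st(mask,n,lo,hi):
    Q=P[mask&(P[...,2]>lo)&(P[...,2]<hi)]; q=Q[:,:2]@Rm.T
    a=np.percentile(q,[2,98],axis=0); m=a.mean(0); print(n,len(Q),'extent',(a[1]-a[0]).round(4),'lo/hi',a.round(4).tolist(),'ctr world',(Rm.T@m).round(4),'z',np.median(Q[:,2]).round(4))
U=np.zeros((384,512),bool)
def box(x0,y0,x1,y1): 
    m=U.copy(); m[y0:y1,x0:x1]=1; return m
org=cv2.inRange(hsv,(5,140,60),(18,255,255))>0; blu=cv2.inRange(hsv,(105,100,50),(130,255,255))>0
st(box(235,130,285,200),'block',.071,.081)
st(org,'levertop',.072,.081); st(org,'flap',.082,.09)
st(box(315,105,350,146),'bar',.069,.079); st(box(315,187,350,232),'bar2',.069,.079)
st(blu&box(200,30,240,70),'mark',.027,.037)
st(blu&box(200,30,240,49),'markwide',.027,.037); st(blu&box(200,50,240,70),'marknarrow',.027,.037)
need([.5565,-.215,.052],3.7)
```

```text
block 1203 extent [0.0265 0.0417] lo/hi [[0.5268, -0.2668], [0.5533, -0.2251]] ctr world [ 0.5548 -0.2106] z 0.0758
levertop 909 extent [0.0566 0.0221] lo/hi [[0.586, -0.2562], [0.6425, -0.2341]] ctr world [ 0.6288 -0.205 ] z 0.0776
flap 770 extent [0.0186 0.0351] lo/hi [[0.6058, -0.2535], [0.6243, -0.2185]] ctr world [ 0.629  -0.1958] z 0.0845
bar 642 extent [0.0149 0.0365] lo/hi [[0.6077, -0.2173], [0.6226, -0.1808]] ctr world [ 0.6267 -0.1589] z 0.0738
bar2 633 extent [0.0134 0.0469] lo/hi [[0.6081, -0.3081], [0.6215, -0.2611]] ctr world [ 0.6319 -0.2443] z 0.0735
mark 120 extent [0.0127 0.0076] lo/hi [[0.4943, -0.125], [0.507, -0.1174]] ctr world [ 0.5074 -0.0887] z 0.0315
markwide 120 extent [0.0127 0.0076] lo/hi [[0.4943, -0.125], [0.507, -0.1174]] ctr world [ 0.5074 -0.0887] z 0.0315Traceback (most recent call last):
  File "<stdin>", line 15, in <module>
  File "<stdin>", line 6, in st
    return _quantile_unchecked(
        a, q, axis, out, overwrite_input, method, keepdims, weights)
    return _ureduce(a,
                    func=_quantile_ureduce_func,
    ...<5 lines>...
                    overwrite_input=overwrite_input,
                    method=method)
    r = func(a, **kwargs)
    result = _quantile(arr,
                       quantiles=q,
    ...<2 lines>...
                       out=out,
                       weights=wgt)
    slices_having_nans = np.isnan(arr[-1, ...])
                                  ~~~^^^^^^^^^
IndexError: index -1 is out of bounds for axis 0 with size 0
```

Depth agrees with the given sizes: the crossbar is 75 mm beyond the block, and the leg travel to the mark is about 0.114 m. The TCP is already over the block, so I'll descend and grip.

```bash
python3 -m pendant '[[-0.06,0,0,0.04,0],[-0.06,0,0,0.04,0],[-0.06,0,0,0.04,0],[-0.06,0,0,0.04,0],[-0.06,0,0,0.025,0],[-0.06,0,0,0.013,0],[-0.06,0,0,0,0],[-0.6,0,0,0,0],[-0.6,0,0,0,0],[-0.6,0,0,0,0]]' 25
```

```text
t: 5.3
tool_pos: [0.5555, -0.2116, 0.0529]
tool_rot: [2.143, 2.294, 0.002]
ft_force: [-0.3, 0.4, 6.7]
grip_width: 0.0278
grip_force: 24.9
```

```bash
python3 -m pendant '[[-0.6,0,0,-0.02,0],[-0.6,0,0,-0.04,0],[-0.6,0,0,-0.04,0],[-0.6,0,0,-0.03,0],[-0.6,0,0,-0.02,0],[-0.6,0.05,0.0036,0,0],[-0.6,0.05,0.0036,0,0],[-0.6,0.05,0.0036,0,0],[-0.6,0.05,0.0036,0,0],[-0.6,0.05,0.0036,0,0]]'; python3 -m pendant '[[-0.6,0.05,0.0036,0,0],[-0.6,0.05,0.0036,0,0],[-0.6,0.05,0.0036,0,0],[-0.6,0.044,0.0036,0,0],[-0.6,0,0,0,0.074],[-0.6,0,0,0,0.074],[-0.6,0,0,0,0],[-0.6,0,0,0,0],[-0.6,0,0,0,0],[-0.6,0,0,0,0]]'
python3 - <<'E'
from h import *
d=snap('wrist','w3.png'); need([.5578,.334,.2],-4.6)
t=snap('top')
P=cloud(d); hsv=cv2.cvtColor(d['pixels'],cv2.COLOR_BGR2HSV)
for n,lo in (('green',(45,60,30)),):
    k=cv2.inRange(hsv,lo,(85,255,255)); c,_=cv2.findContours(k,0,2)
    for q in c:
        if cv2.contourArea(q)<100: continue
        r=cv2.minAreaRect(q); bx=onplane(d,cv2.boxPoints(r),.010); print(np.round(r[0]),bx.mean(0).round(4),np.linalg.norm(bx[1]-bx[0]).round(4),np.linalg.norm(bx[2]-bx[1]).round(4),np.degrees(np.arctan2(*(bx[1]-bx[0])[[1,0]])).round(1))
E
```

```text
t: 6.55
tool_pos: [0.5551, 0.041, 0.202]
tool_rot: [-2.144, -2.295, 0.0]
ft_force: [0.7, -0.3, -1.2]
grip_width: 0.0279
grip_force: 24.9
t: 7.8
tool_pos: [0.5568, 0.2338, 0.2018]
tool_rot: [-2.308, -2.131, 0.0]
ft_force: [0.0, -0.3, -1.6]
grip_width: 0.0279
grip_force: 24.9
tcp [0.5568 0.2338 0.2018] tooly -4.57 shift [ 0.1    -0.007   0.0018] F [-0.3  0.1 -0.4] w 0.0279 gf 24.9 t 7.85
roll 0.0004
[256. 245.] [0.5499 0.1448 0.01  ] 0.0775 0.1281 -4.6
[248.  68.] [0.5565 0.3323 0.01  ] 0.0522 0.0353 81.8
[208.  67.] [0.519  0.3362 0.01  ] 0.0222 0.0587 -4.6
```

View pics/w3.png

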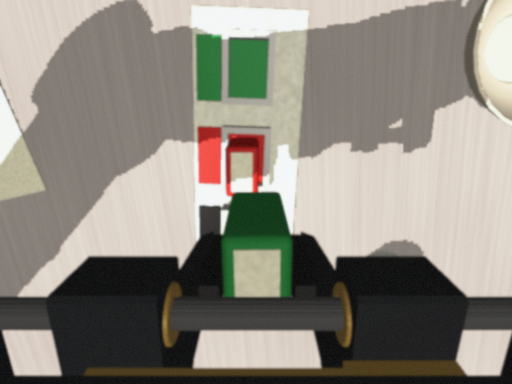

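The held block is good, and the green slot is empty at (248,68) with its tag at (208,67). The red slot is next to it. I'll get the rack yaw from the tags, then move over the slot.

```bash
python3 -m pendant '[[-0.6,0.05,-0.003,0,0],[-0.6,0.03,-0.003,0,0],[-0.6,0,0,0,0],[-0.6,0,0,0,0],[-0.6,0,0,0,0],[-0.6,0,0,0,0],[-0.6,0,0,0,0],[-0.6,0,0,0,0],[-0.6,0,0,0,0],[-0.6,0,0,0,0]]'
python3 - <<'E'
from h import *
d=snap('wrist'); t=snap('top'); need([.5566,.3325,.2],-6.7)
def cen(d,lo,hi,bx,z):
    h=cv2.cvtColor(d['pixels'],cv2.COLOR_BGR2HSV); k=cv2.inRange(h,lo,hi); q=np.zeros_like(k); x0,y0,x1,y1=bx; q[y0:y1,x0:x1]=k[y0:y1,x0:x1]
    m=cv2.moments(q,True); return onplane(d,[(m['m10']/m['m00'],m['m01']/m['m00'])],z)[0]
g=cen(t,(45,60,30),(85,255,255),(110,216,145,232),.004); r=cen(t,(0,120,60),(6,255,255),(145,220,180,236),.004)
print('tags',g,r,'yaw',-np.degrees(np.arctan2(*(g-r)[:2])))
P=cloud(d); h=cv2.cvtColor(d['pixels'],cv2.COLOR_BGR2HSV)
k=cv2.inRange(h,(45,60,30),(85,255,255)); cs,_=cv2.findContours(k,0,2)
for q in cs:
    if cv2.contourArea(q)>100:
        R_=cv2.minAreaRect(q); bx=onplane(d,cv2.boxPoints(R_),.010); print(R_,bx.mean(0).round(4),bx[:,:2].round(4).tolist())
E
```

```text
t: 9.15
tool_pos: [0.5572, 0.3142, 0.2017]
tool_rot: [2.308, 2.131, 0.0]
ft_force: [0.4, -0.4, -0.9]
grip_width: 0.0277
grip_force: 24.9
tcp [0.5572 0.3142 0.2017] tooly -4.58 shift [ 0.0182 -0.002   0.0017] F [-0.3 -0.3 -1.1] w 0.0278 gf 24.9 t 9.25
roll 0.037
tags [0.51967579 0.33658563 0.004     ] [0.5096623  0.25171935 0.004     ] yaw -6.729294281987105
((256.5, 245.0), (104.0, 73.0), 90.0) [0.5503 0.2253 0.01  ] [[0.5168, 0.2922], [0.594, 0.286], [0.588, 0.158], [0.5023, 0.1649]]
((254.28514099121094, 153.37139892578125), (35.61152267456055, 49.24062728881836), 2.2906100749969482) [0.5565 0.331  0.01  ] [[0.5349, 0.308], [0.5419, 0.3583], [0.5773, 0.3541], [0.5719, 0.3035]]
((218.0, 150.5), (21.999996185302734, 56.99999237060547), 0.0) [0.5198 0.3367 0.01  ] [[0.5049, 0.3085], [0.5122, 0.3667], [0.534, 0.3649], [0.5279, 0.3067]]
```

```bash
python3 -m pendant '[[-0.6,0.0178,-0.002,0,0],[-0.6,0,0,0,0.037],[-0.6,0,0,0.035,0],[-0.6,0,0,0.035,0],[-0.6,0,0,0.02,0],[-0.6,0,0,0,0],[-0.6,0,0,0,0],[-0.6,0,0,0.01,0],[-0.6,0,0,0.01,0],[-0.6,0,0,0,0]]'
python3 -m pendant '[[-0.6,0,0,0.01,0],[-0.6,0,0,0.01,0],[-0.6,0,0,0.01,0],[-0.6,0,0,0.005,0],[-0.6,0,0,0.003,0],[-0.6,0,0,0,0],[-0.6,0,0,0,0],[-0.6,0,0,0,0],[-0.6,0,0,0,0],[-0.6,0,0,0,0]]'
python3 - <<'E'
from h import *
need([.5565,.332,.0525],-6.7)
E
```

```text
t: 10.5
tool_pos: [0.5559, 0.3318, 0.0907]
tool_rot: [-2.347, -2.088, 0.003]
ft_force: [0.2, 0.3, -2.1]
grip_width: 0.0277
grip_force: 24.9
t: 11.75
tool_pos: [0.5567, 0.3321, 0.0538]
tool_rot: [2.348, 2.088, 0.0]
ft_force: [-0.7, 0.1, -0.9]
grip_width: 0.0276
grip_force: 24.9
tcp [0.5567 0.3321 0.0538] tooly -6.7 shift [-0.0001 -0.0001  0.0013] F [-0.7  0.1 -0.9] w 0.0276 gf 24.9 t 11.75
roll -0.0001
```

The block is in the pocket without contact. I'll lower the last 2 mm, release and rise.

```bash
python3 -m pendant '[[-0.6,0,0,0.002,0],[-0.6,0,0,0,0],[-0.2,0,0,0,0],[0.1,0,0,0,0],[0.1,0,0,0,0],[0.1,0,0,-0.01,0],[0.1,0,0,-0.03,0],[0.1,0,0,-0.04,0],[0.1,0,0,-0.05,0],[0.1,-0.045,0,-0.03,0]]'
python3 -m pendant '[[0.1,-0.05,0,0,0],[0.1,-0.05,0,0,0],[0.1,-0.03,0,0,0],[0.1,0,0,0,-0.09],[0.1,0,0,0,-0.09],[0.1,0,0,0,0],[0.1,0,0,0,0],[0.1,0,0,0,0],[0.1,0,0,0,0],[0.1,0,0,0,0]]'
python3 - <<'E'
from h import *
d=snap('wrist','w4.png'); need([.632,-.25,.22],3.7)
E
```

```text
t: 13.0
tool_pos: [0.552, 0.291, 0.2148]
tool_rot: [-2.341, -2.094, -0.008]
ft_force: [-0.2, -0.2, 0.1]
grip_width: 0.0487
grip_force: 0.0
t: 14.25
tool_pos: [0.5362, 0.1582, 0.2117]
tool_rot: [2.151, 2.29, -0.0]
ft_force: [0.6, -0.7, -0.2]
grip_width: 0.0485
grip_force: 0.0
tcp [0.5362 0.1582 0.2117] tooly 3.6 shift [-0.4135  0.07   -0.0083] F [-0.1  1.1 -0.1] w 0.0486 gf 0.0 t 14.3
roll -0.0017
```

View pics/w4.png

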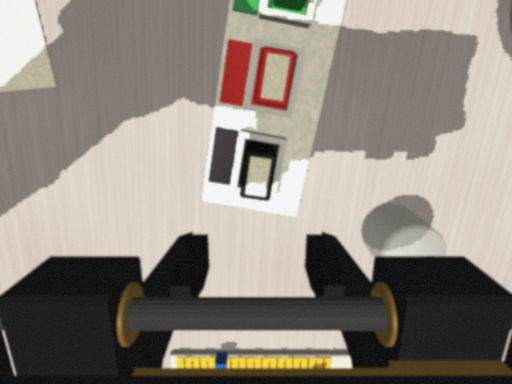

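Red and black blocks are undisturbed, and the green one (top edge) is in its slot. Now I'll go above the grip point on the crossbar.

```bash
python3 -m pendant '[[0.1,-0.05,0.008,0,0],[0.1,-0.05,0.008,0,0],[0.1,-0.05,0.008,0,0],[0.1,-0.05,0.008,0,0],[0.1,-0.05,0.008,0,0],[0.1,-0.05,0.01,0,0],[0.1,-0.05,0.01,0,0],[0.1,-0.05,0.01,0,0],[0.1,-0.013,0,0,0],[0.1,0,0,0,0]]'
python3 - <<'E'
from h import *
t=snap('top'); P=cloud(t); d=snap('wrist','w5.png'); W=cloud(d)
c,s=np.cos(np.radians(3.7)),np.sin(np.radians(3.7)); Rm=np.array([[c,s],[-s,c]])
def st(Q): return np.c_[Q[:,:2]@Rm.T-[.560,-.2455],Q[:,2]]   # stand frame
for n,A in(('top',P),('wrist',W)):
    q=st(A[np.isfinite(A[...,2])].reshape(-1,3)); k=(abs(q[:,1])<.1)&(q[:,0]>.1)&(q[:,0]<.26)&(q[:,2]>.095)&(q[:,2]<.175)
    print(n,'cups min x',np.percentile(q[k,0],[0,2,10]) if k.sum()>5 else k.sum())
    b=(q[:,2]>.069)&(q[:,2]<.079)&(q[:,0]>.03)&(q[:,0]<.08)&(q[:,1]>-.075)&(q[:,1]<-.02); print('bar',b.sum(), np.percentile(q[b,0],[2,98]) if b.sum()>5 else '')
h=cv2.cvtColor(t['pixels'],cv2.COLOR_BGR2HSV); k=cv2.inRange(h,(45,60,30),(85,255,255))
m=np.zeros_like(k); m[180:217,105:150]=k[180:217,105:150]; Q=P[m>0]; Q=Q[Q[:,2]>.06]; print('green top',len(Q),Q.mean(0), Q.max(0)-Q.min(0))
need([.6324,-.2497,.048],3.7)
E
```

```text
t: 15.55
tool_pos: [0.6316, -0.2501, 0.2114]
tool_rot: [-2.152, -2.288, 0.0]
ft_force: [-1.1, 1.5, -0.7]
grip_width: 0.0482
grip_force: 0.0
top cups min x [0.19106045 0.1920662  0.19670851]
bar 156 [0.04867607 0.06245448]
wrist cups min x [0.19067386 0.19200691 0.19459442]
bar 957 [0.04812399 0.06153036]
green top 134 [0.55623189 0.32844558 0.07168803] [0.02929554 0.04465615 0.01618094]
tcp [ 0.6323 -0.2473  0.2114] tooly 3.72 shift [-0.0026 -0.      0.1634] F [-1.2 -0.1 -0. ] w 0.0488 gf 0.0 t 15.65
roll 0.0003
```

```bash
python3 -m pendant '[[0.1,-0.002,0,0.03,0],[0.1,0,0,0.04,0],[0.1,0,0,0.04,0],[0.1,0,0,0.03,0],[0.1,0,0,0.015,0],[0.1,0,0,0.0085,0],[0.1,0,0,0,0],[-1,0,0,0,0],[-1,0,0,0,0],[-1,0,0,0,0]]' 30
python3 -m pendant '[[-1,0,0,0,0],[-1,0,0,0,0],[-1,0,-0.005,0,0],[-1,0,-0.01,0,0],[-1,0,-0.015,0,0],[-1,0,-0.015,0,0],[-1,0,-0.015,0,0],[-1,0,-0.01,0,0],[-1,0,-0.01,0,0],[-1,0,-0.005,0,0]]'
python3 - <<'E'
from h import *
need([.5181,-.2573,.048],3.7)
E
```

```text
t: 16.9
tool_pos: [0.6324, -0.2517, 0.0487]
tool_rot: [2.15, 2.29, 0.001]
ft_force: [-0.4, -0.4, 0.3]
grip_width: 0.0202
grip_force: 0.0
t: 18.15
tool_pos: [0.5477, -0.2566, 0.0485]
tool_rot: [2.15, 2.29, 0.002]
ft_force: [5.8, 0.6, -1.9]
grip_width: 0.0136
grip_force: 30.0
tcp [ 0.5477 -0.2566  0.0485] tooly 3.61 shift [ 0.0012 -0.0296  0.0005] F [ 5.8  0.6 -1.9] w 0.0136 gf 30.0 t 18.15
roll -0.0015
```

The leg is held and drawn 85 mm with about 6 N of spring force. I'll draw most of the rest, then compare pointer and mark in the cameras.

```bash
python3 -m pendant '[[-1,0,-0.007,0,0],[-1,0,-0.007,0,0],[-1,0,-0.007,0,0],[-1,0,-0.007,0,0],[-1,0,0,0,0],[-1,0,0,0,0],[-1,0,0,0,0],[-1,0,0,0,0],[-1,0,0,0,0],[-1,0,0,0,0]]'
python3 - <<'E'
from h import *
need([.5181,-.2573,.048],3.7)
d=snap('wrist'); t=snap('top')
def up(d,x0,y0,x1,y1,f): return cv2.resize(d['pixels'][y0:y1,x0:x1],None,fx=f,fy=f,interpolation=cv2.INTER_CUBIC)
o=np.zeros((600,800,3),np.uint8)
o[:300,:400]=cv2.resize(d['pixels'],(400,300)); a=up(t,290,200,390,260,8)[:300,:400]
o[:300,400:]=up(t,295,205,345,242,8)[:300,:400][:296] if 0 else cv2.resize(t['pixels'][205:243,295:345],(400,300),interpolation=cv2.INTER_CUBIC)
s=snap('scene'); o[300:,:400]=cv2.resize(s['pixels'][200:275,160:260],(400,300),interpolation=cv2.INTER_CUBIC)
o[300:,400:]=cv2.resize(d['pixels'][0:150,100:300],(400,300),interpolation=cv2.INTER_CUBIC)
cv2.imwrite('pics/w6.png',o)
E
```

```text
t: 19.4
tool_pos: [0.5204, -0.2582, 0.0485]
tool_rot: [2.149, 2.29, 0.002]
ft_force: [5.4, 1.3, -0.4]
grip_width: 0.0141
grip_force: 30.0
tcp [ 0.5204 -0.2582  0.0485] tooly 3.65 shift [ 0.0011 -0.0022  0.0005] F [ 5.4  1.3 -0.4] w 0.0141 gf 30.0 t 19.4
roll -0.0009
```

View pics/w6.png

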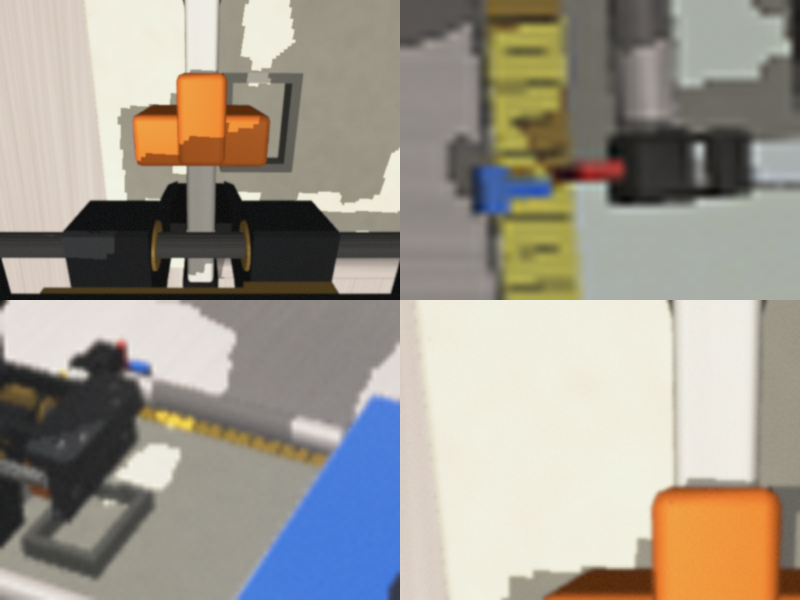

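Top right crop: the pointer (tip about (556,174)) is still slightly short of the blue mark (about (515,187)), roughly 2–3 mm. That agrees with the TCP estimate of 2.2 mm. I'll draw the last bit and check numerically.

```bash
python3 -m pendant '[[-1,0,-0.0024,0,0],[-1,0,0,0,0],[-1,0,0,0,0],[-1,0,0,0,0],[-1,0,0,0,0],[-1,0,0,0,0],[-1,0,0,0,0],[-1,0,0,0,0],[-1,0,0,0,0],[-1,0,0,0,0]]'
cat > pm.py <<'E'
from h import *
need([.5181,-.2573,.048],3.7)
c,s=np.cos(np.radians(3.7)),np.sin(np.radians(3.7)); Rm=np.array([[c,s],[-s,c]])
def st(q): return np.c_[q[:,:2]@Rm.T-[.560,-.2455],q[:,2]]
for i in range(3):
    t=snap('top'); h=cv2.cvtColor(t['pixels'],cv2.COLOR_BGR2HSV); P=cloud(t)
    for n,lo,hi in(('mark',(100,100,50),(130,255,255)),('ptr',(0,130,50),(6,255,255))):
        k=cv2.inRange(h,lo,hi); v,u=np.nonzero(k[205:243,295:330]); v+=205;u+=295
        p=st(P[v,u]); z=np.clip(p[:,2],.012,.065)
        f=np.array([onplane(t,[(a,b)],zz)[0] for a,b,zz in zip(u,v,z)]); f=st(f)
        if i==0:
            for yy in np.unique(u): print(n,yy,'y',f[u==yy,1].mean().round(4),'x',f[u==yy,0].min().round(4),f[u==yy,0].mean().round(4),f[u==yy,0].max().round(4),'z',z[u==yy].round(3))
        else: print(n,len(u),f.mean(0).round(4))
E
python3 pm.py
```

```text
t: 20.8
tool_pos: [0.518, -0.2584, 0.0485]
tool_rot: [2.149, 2.29, 0.002]
ft_force: [5.9, 0.8, -0.4]
grip_width: 0.0138
grip_force: 30.0
tcp [ 0.518  -0.2584  0.0485] tooly 3.65 shift [0.0011 0.0001 0.0005] F [ 5.9  0.8 -0.4] w 0.0138 gf 30.0 t 20.8
roll -0.0009
mark 304 y 0.1274 x -0.0643 -0.0577 -0.0525 z [0.016 0.02  0.019 0.018 0.012]
mark 305 y 0.1271 x -0.0645 -0.0588 -0.053 z [0.031 0.031 0.032 0.03  0.032 0.029]
mark 306 y 0.1251 x -0.0647 -0.0589 -0.0531 z [0.033 0.033 0.033 0.034 0.034 0.032]
mark 307 y 0.1226 x -0.0648 -0.059 -0.0532 z [0.031 0.029 0.034 0.033 0.034 0.031]
mark 308 y 0.1202 x -0.0626 -0.0603 -0.058 z [0.032 0.031 0.03 ]
mark 309 y 0.1164 x -0.0603 -0.0592 -0.058 z [0.022 0.022]
mark 310 y 0.1138 x -0.0605 -0.0593 -0.0581 z [0.021 0.021]
mark 311 y 0.1116 x -0.0606 -0.0594 -0.0583 z [0.023 0.021]
mark 312 y 0.1094 x -0.0607 -0.0596 -0.0584 z [0.023 0.023]
mark 313 y 0.1069 x -0.0609 -0.0597 -0.0585 z [0.022 0.022]
ptr 317 y 0.1043 x -0.0596 -0.0584 -0.0573 z [0.06  0.061]
ptr 318 y 0.1026 x -0.0597 -0.0586 -0.0575 z [0.064 0.062]
ptr 319 y 0.1002 x -0.0599 -0.0587 -0.0576 z [0.061 0.064]
ptr 320 y 0.0983 x -0.06 -0.0589 -0.0577 z [0.065 0.064]
ptr 321 y 0.096 x -0.0601 -0.0579 -0.0556 z [0.065 0.064 0.065]
ptr 322 y 0.0938 x -0.0602 -0.058 -0.0558 z [0.065 0.065 0.064]
mark 37 [-0.0591  0.1213  0.0264]
ptr 14 [-0.0583  0.0986  0.0636]
mark 37 [-0.0591  0.1213  0.0266]
ptr 14 [-0.0583  0.0986  0.0637]
```

Pointer and mark agree within about 1 mm (top camera −0.7 mm, wrist/TCP +0.5 mm). I'll ease the grip and start sliding along the crossbar, stopping short of the lever to check that the leg stays put.

```bash
python3 -m pendant '[[-1,0,0,0,0],[-1,0,0,0,0],[-1,0.003,0,0,0],[-1,0.004,0,0,0],[-1,0.004,0,0,0],[-1,0.004,0,0,0],[-1,0,0,0,0],[-1,0,0,0,0],[-1,0,0,0,0],[-1,0,0,0,0]]' 12; python3 pm.py | sed '2,17d'
```

```text
t: 22.2
tool_pos: [0.5175, -0.251, 0.0497]
tool_rot: [2.146, 2.278, -0.006]
ft_force: [6.2, -15.0, -4.2]
grip_width: 0.0142
grip_force: 12.0
tcp [ 0.5175 -0.251   0.0497] tooly 3.4 shift [-0.0063  0.0002  0.0018] F [  6.2 -15.   -4.2] w 0.0142 gf 12.0 t 22.2
ptr 321 y 0.0959 x -0.0601 -0.0579 -0.0556 z [0.063 0.064 0.065]
ptr 322 y 0.0938 x -0.0602 -0.058 -0.0558 z [0.065 0.065 0.065]
mark 37 [nan nan nan]
ptr 14 [-0.0583  0.0986  0.0637]
mark 37 [-0.0591  0.1213  0.0263]
ptr 15 [-0.0584  0.0989  0.062 ]
```

Friction drags (15 N, about 7 mm lag). I'll ease the grip further to 6 N and watch the pointer.

```bash
python3 -m pendant '[[-1,0,0,0,0],[-1,0,0,0,0],[-1,0,0,0,0],[-1,0.002,0,0,0],[-1,0.003,0,0,0],[-1,0.003,0,0,0],[-1,0,0,0,0],[-1,0,0,0,0],[-1,0,0,0,0],[-1,0,0,0,0]]' 6; python3 pm.py | sed '2,17d'
```

```text
t: 23.6
tool_pos: [0.5173, -0.2398, 0.0496]
tool_rot: [2.147, 2.283, -0.002]
ft_force: [6.1, -6.7, 0.8]
grip_width: 0.0138
grip_force: 6.0
tcp [ 0.5173 -0.2398  0.0496] tooly 3.51 shift [-0.0175 -0.0003  0.0017] F [ 6.1 -6.7  0.8] w 0.0138 gf 6.0 t 23.6
ptr 322 y 0.0929 x -0.0601 -0.0579 -0.0558 z [0.065 0.063 0.053]
mark 36 [-0.059   0.1212  0.0268]
ptr 17 [-0.0578  0.0986  0.0623]
mark 37 [-0.0591  0.1213  0.0264]
ptr 17 [-0.0578  0.0986  0.0622]
```

The leg has drifted about 0.5 mm inward. I'll correct this before touching the lever, then continue.

```bash
python3 -m pendant '[[-1,0,-0.001,0,0],[-1,0,0,0,0],[-1,0,0,0,0],[-1,0.003,0,0,0],[-1,0.004,0,0,0],[-1,0.004,0,0,0],[-1,0.004,0,0,0],[-1,0,0,0,0],[-1,0,0,0,0],[-1,0,0,0,0]]' 6; python3 pm.py | sed '2,17d'
```

```text
t: 25.0
tool_pos: [0.5156, -0.2258, 0.0497]
tool_rot: [2.147, 2.281, -0.003]
ft_force: [6.1, -10.1, -1.8]
grip_width: 0.0141
grip_force: 6.8
tcp [ 0.5156 -0.2258  0.0497] tooly 3.47 shift [-0.0316  0.0005  0.0019] F [  6.1 -10.1  -1.8] w 0.0141 gf 6.8 t 25.0
ptr 320 y 0.0981 x -0.06 -0.0588 -0.0577 z [0.062 0.065]
ptr 321 y 0.0944 x -0.0601 -0.0577 -0.0552 z [0.039 0.065 0.065]
ptr 322 y 0.0932 x -0.0602 -0.058 -0.0556 z [0.056 0.065 0.065]
mark 37 [-0.0591  0.1213  0.0264]
ptr 16 [-0.0584  0.099   0.0585]
mark 37 [nan nan nan]
ptr 16 [-0.0584  0.0991  0.0586]
```

10 N now means the lever is moving with the leg on the mark. Continuing.

```bash
python3 -m pendant '[[-1,0.004,0,0,0],[-1,0.004,0,0,0],[-1,0.004,0,0,0],[-1,0.004,0,0,0],[-1,0.004,0,0,0],[-1,0.004,0,0,0],[-1,0,0,0,0],[-1,0,0,0,0],[-1,0,0,0,0],[-1,0,0,0,0]]' 6; python3 pm.py | sed '2,17d'
```

```text
t: 26.4
tool_pos: [0.5142, -0.2019, 0.0496]
tool_rot: [2.147, 2.281, -0.002]
ft_force: [5.6, -9.4, 0.5]
grip_width: 0.0141
grip_force: 6.8
tcp [ 0.5142 -0.2019  0.0496] tooly 3.47 shift [-0.0555  0.0005  0.0021] F [ 5.6 -9.4  0.5] w 0.0141 gf 6.8 t 26.4
ptr 321 y 0.0945 x -0.0601 -0.0577 -0.0552 z [0.042 0.064 0.065]
ptr 322 y 0.0926 x -0.0602 -0.0579 -0.0555 z [0.051 0.061 0.064]
mark 37 [-0.0591  0.1213  0.0263]
ptr 16 [-0.0584  0.0989  0.0581]
mark 36 [-0.059   0.1211  0.0265]
ptr 16 [-0.0584  0.0989  0.058 ]
```

```bash
python3 -m pendant '[[-1,0.004,0,0,0],[-1,0.004,0,0,0],[-1,0.004,0,0,0],[-1,0.003,0,0,0],[-1,0.002,0,0,0],[-1,0,0,0,0],[-1,0,0,0,0],[-1,0,0,0,0],[-1,0,0,0,0],[-1,0,0,0,0]]' 6; python3 pm.py | sed '2,17d'
```

```text
t: 27.8
tool_pos: [0.5129, -0.1918, 0.0498]
tool_rot: [2.146, 2.27, -0.011]
ft_force: [7.7, -26.6, -10.7]
grip_width: 0.014
grip_force: 19.5
tcp [ 0.5129 -0.1918  0.0498] tooly 3.23 shift [-0.0657  0.0015  0.003 ] F [  7.7 -26.6 -10.7] w 0.014 gf 19.5 t 27.8
ptr 319 y 0.1007 x -0.0599 -0.0587 -0.0576 z [0.065 0.065]
ptr 320 y 0.0984 x -0.06 -0.0589 -0.0578 z [0.065 0.065]
ptr 321 y 0.096 x -0.0601 -0.059 -0.0579 z [0.064 0.065]
ptr 322 y 0.093 x -0.0623 -0.0602 -0.058 z [0.065 0.065 0.049]
mark 37 [-0.0591  0.1212  0.0259]
ptr 14 [-0.0589  0.1     0.0577]
mark 37 [-0.0591  0.1213  0.0264]
ptr 15 [-0.0588  0.1003  0.058 ]
```

The force jumped to 27 N after 10 mm, so the lever is against the stop. I'll relax the push, firm the grip, and look.

```bash
python3 -m pendant '[[-1,-0.003,0,0,0],[-1,-0.003,0,0,0],[-1,-0.002,0.0003,0,0],[-1,0,0,0,0],[-1,0,0,0,0],[-1,0,0,0,0],[-1,0,0,0,0],[-1,0,0,0,0],[-1,0,0,0,0],[-1,0,0,0,0]]' 15; python3 pm.py | sed '2,17d'
python3 - <<'E'
from h import *
d=snap('wrist'); t=snap('top'); P=cloud(d); h=cv2.cvtColor(d['pixels'],cv2.COLOR_BGR2HSV)
c,s=np.cos(np.radians(3.7)),np.sin(np.radians(3.7)); Rm=np.array([[c,s],[-s,c]])
Q=P[(cv2.inRange(h,(5,140,60),(18,255,255))>0)]; Q=Q[(Q[:,2]>.072)&(Q[:,2]<.082)]; q=Q[:,:2]@Rm.T-[.56,-.2455]; print('lever y',np.percentile(q[:,1],[2,98]))
o=np.hstack([cv2.resize(d['pixels'],(400,300)),cv2.resize(t['pixels'][190:250,290:390][:, :80],(400,300),interpolation=cv2.INTER_CUBIC)]); cv2.imwrite('pics/w7.png',o)
E
```

```text
t: 29.2
tool_pos: [0.514, -0.1919, 0.0498]
tool_rot: [2.147, 2.282, -0.001]
ft_force: [5.2, -8.0, 2.7]
grip_width: 0.0143
grip_force: 19.6
tcp [ 0.514  -0.1919  0.0498] tooly 3.48 shift [-0.0655  0.0001  0.0022] F [ 5.2 -8.   2.7] w 0.0143 gf 19.6 t 29.2
ptr 320 y 0.098 x -0.06 -0.0588 -0.0577 z [0.061 0.065]
ptr 321 y 0.0959 x -0.0601 -0.0579 -0.0556 z [0.063 0.065 0.065]
ptr 322 y 0.0938 x -0.0602 -0.058 -0.0558 z [0.065 0.065 0.065]
mark 36 [-0.059   0.1211  0.0264]
ptr 16 [-0.0584  0.0993  0.0601]
mark 37 [-0.0591  0.1213  0.0264]
ptr 16 [nan nan nan]
lever y [0.03257486 0.05760907]
```

View pics/w7.png

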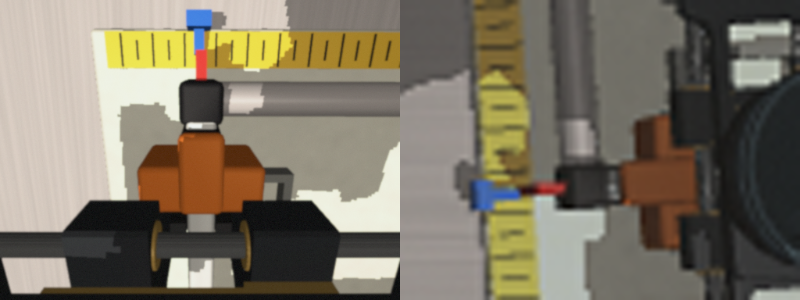

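The wrist view shows the lever against the black end stop (centre y = 45 mm). The red pointer (201,65) is in line with the mark's bar (199,40). One numeric check of that line, then I'll hand in.

Run:
```python
from h import *
d=snap('wrist'); h=cv2.cvtColor(d['pixels'],cv2.COLOR_BGR2HSV); P=cloud(d)
c,s=np.cos(np.radians(3.7)),np.sin(np.radians(3.7)); Rm=np.array([[c,s],[-s,c]])
for n,lo,hi in(('mark',(100,100,50),(130,255,255)),('ptr',(0,150,50),(6,255,255))):
    k=cv2.inRange(h,lo,hi); k[110:]=0
    for v in range(0,110,4):
        u=np.nonzero(k[v,200:300])[0]+200
        if len(u)>3:
            z=np.nanmedian(P[v,u,2]); w=onplane(d,[(u.mean(),v)],z)[0]; print(n,v,u.min(),u.max(),'z',z.round(3),'st',(Rm@w[:2]-[.56,-.2455]).round(4))
```

```text
mark 16 239 270 z 0.031 st [-0.0595  0.1272]
mark 20 239 270 z 0.032 st [-0.0595  0.1256]
mark 24 239 270 z 0.032 st [-0.0595  0.1241]
mark 28 239 270 z 0.031 st [-0.0595  0.1226]
mark 32 239 270 z 0.032 st [-0.0595  0.121 ]
mark 36 241 268 z 0.023 st [-0.0596  0.1207]
mark 40 249 260 z 0.021 st [-0.0596  0.1193]
mark 44 249 260 z 0.021 st [-0.0596  0.1176]
mark 48 249 260 z 0.021 st [-0.0596  0.1159]
mark 52 249 260 z 0.022 st [-0.0596  0.1141]
mark 56 249 260 z 0.021 st [-0.0596  0.1125]
mark 60 249 260 z 0.022 st [-0.0596  0.1107]
ptr 68 252 263 z 0.065 st [-0.0586  0.1042]
ptr 72 252 263 z 0.065 st [-0.0586  0.1029]
ptr 76 252 263 z 0.065 st [-0.0586  0.1016]
ptr 80 252 263 z 0.064 st [-0.0586  0.1003]
ptr 84 252 263 z 0.065 st [-0.0586  0.0989]
ptr 88 252 263 z 0.065 st [-0.0586  0.0976]
ptr 92 252 263 z 0.065 st [-0.0586  0.0962]
ptr 96 252 263 z 0.065 st [-0.0586  0.0949]
ptr 100 252 263 z 0.065 st [-0.0586  0.0935]
```

Both cameras put the pointer 0.7–1.0 mm short, so I'll trim by 0.8 mm and hand in.

```bash
python3 -m pendant '[[-1,0,-0.0008,0,0],[-1,0,0,0,0],[-1,0,0,0,0],[-1,0,0,0,0],[-1,0,0,0,0],[-1,0,0,0,0],[-1,0,0,0,0],[-1,0,0,0,0],[-1,0,0,0,0],[-1,0,0,0,0]]' 20
python3 - <<'E'
from h import *
d=snap('wrist'); h=cv2.cvtColor(d['pixels'],cv2.COLOR_BGR2HSV)
a=np.nonzero(cv2.inRange(h,(100,100,50),(130,255,255))[50])[0]; b=np.nonzero(cv2.inRange(h,(0,150,50),(6,255,255))[84])[0]
print(a.min(),a.max(),b.min(),b.max()); need([.514,-.192,.0498],3.7)
print(workorder.job_done())
E
```

```text
t: 30.75
tool_pos: [0.5133, -0.192, 0.0497]
tool_rot: [2.147, 2.282, -0.001]
ft_force: [6.3, -6.7, 2.6]
grip_width: 0.0139
grip_force: 23.5
251 261 252 263
tcp [ 0.5133 -0.192   0.0498] tooly 3.49 shift [-0.0001  0.0007 -0.    ] F [ 6.1 -7.4  2.7] w 0.0137 gf 23.5 t 30.8
roll -0.0037
the job is handed in; nothing more can be done
None
```

The job is handed in at 30.8 s: the green block stands in its slot, the leg is held within about 1 mm of the blue mark, and the lever is fully home; the verdict was not shown.

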